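# Restart a tripped bench dust extractor

## Robot

A 7-joint arm with a two-finger parallel gripper is mounted at the origin on the work surface. World frame = base frame: x ahead of the robot, y to its left, z up, the work surface at z = 0. Lengths are in m, angles in rad, forces in N, time in s.
With the tool pointing down it reaches from about 0.4 to 0.85 m from the base axis. Payload 10.4 kg.
Tool frame: the origin (TCP) lies at the very end of the fingers, on their centre line; the grasp point (between the pads) lies 19 mm behind it; z points along the fingers, y is the line along which they close (so a half turn about z gives the same grasp; the last joint's range is limited). The gripper opens to 85 mm and grips with 20 to 120 N. Pads are 22 mm wide; open, the fingers measure 114 mm over their backs; the gripper's body (76 mm by 85 mm) begins 54 mm behind the grasp point. The pads swing forward as they close: fully open they stand 13 mm farther back than shut.
Start: joints at [1.235, 0.332, -0.065, 1.46, 0.022, 1.35, -0.088], TCP at [0.192, -0.595, 0.231] pointing down, gripper open.
Joint ranges: [-2.6, 2.6], [-0.5, 2.12], [-1.47, 1.34], [0.16, 2.42], [-1.27, 4.41], [0.06, 2.06], [-2.6, 2.6]. Speed limits (rad/s): [2.22, 2.22, 2.79, 2.79, 3.14, 3.14, 3.14].

## Interface

Orientations are given as a unit quaternion [x, y, z, w].
In Python, from workcell import * gives the robot as it stands.
- The arm moves only by the tool step_arm, never from a script. Its argument "commands" is one flat list of numbers, 7 for each row, row after row: the finger opening in mm, from 0 to 85.4, then the shift along the world's x, y, z as a fraction of full scale, then the turn, a rotation vector about the world's x, y, z as a fraction of full scale. A call has exactly 10 rows; each row is the pose to reach, as a shift and turn from the pose commanded when the call began, turning the shorter way round; what a row does not reach only later rows make up. Full scale, the value 1, is 0.6 m for a shift and pi rad for a turn. A row lasts 1/8 s, in which the tool goes at most 62.5 mm and 10.7 degrees, less where a joint would pass 70% of its speed; a pose out of reach is approached as far as the arm can. A call with a number of a shift or a turn outside -1 to 1 is refused whole. A call with a gripper value outside its range is refused whole. The fingers move at their own pace and stop on an object; "squeeze" is the grip in N (left out, the last holds). Time passes only in rows, so rows that repeat a pose let the fingers close, or fill a call up. It gives the time, the measured TCP pose, the force, the opening and the grip force at its end, in the units of the state.
- get_obs(): the state, without advancing time (a new reading comes with each control period).
- camera(name): name is "side" or "top" or "wrist"; returns the picture (400x640x3 uint8, red, green, blue); there is no depth.
- camera_params(name): a dict with "mtx" (3x3 intrinsics, pixels), "extrinsics" (4x4, takes a point from world to camera coordinates); the wrist camera has in their place "tool_from_camera" (4x4, takes a point from camera to tool coordinates, whose origin is the TCP and whose axes are the flange's). Camera axes: x right, y down, z forward; pixel columns grow to the right and rows downward; lengths in m; the calibration is good to about 2 mm. A picture is of the moment at which its call begins: read the wrist's pose just before it. camera_params takes no time and is no camera call.
- hand_in(): hands the job in; it is judged then, once.
The state is a dict: "clock": time; "joint_pos": joint angles; "joint_velocities": joint speeds; "tau": joint torques, N m; "position": TCP position; "ee_rot": TCP orientation; "ft_force": force on the tool from outside, world axes, zero at the start; "torque": the same for the moment, N m; "grip_width": opening from 0.0 (shut) to 1.0 (fully open); "grasp_force": force on a finger pad.
Only numpy, scipy, OpenCV 4.12 (cv2) and the standard library are available. Lean on these libraries where they do the work, as an engineer would, in place of code of your own. Each camera call takes 0.05 s, during which the arm holds its last target. There are 200 camera calls.

## Task

The dust extractor on the carving bench has tripped and its main switch is off. Get it running again at its top panel: push the popped-out reset pin in until it stays, then switch on the main rocker by pushing its raised end fully down, then press the start button (the smaller, plain round one) all the way in and let it spring back. Do not press the mushroom-headed stop button, and leave the tools and the whetstone where they lie.

Things in the scene. Friction and masses are not known exactly. Their poses are not given: they have to be found in the camera images.
- extractor: Fixed grey steel box, 260 mm deep (x), 360 wide (y), 190 tall; inlet funnel on its +y side, 90 mm out, handle on -y. Origin: centre of the underside, on the bench; z up, front to -x (the robot). On its level top a row along y of four switch plates, 64 mm square, 3 mm thick, 76 mm apart, centred at x = -55 mm: reset, main, start, stop, in varying order. All controls are black and turn with the box.
- reset_top (a point): Centre of the flat top of the reset pin, a 12 mm thick upright pin in the middle of a steel hexagon nut (23 mm wide, its upper collar 17 mm wide) on its plate. While tripped the pin stands 10 mm above the collar (19 mm above the extractor's top); pushed fully in it still stands 4 mm above the collar. The point moves with the pin.
- reset_pin (a joint): How far the reset pin is pushed in, in m: about 0 tripped, 0.006 fully in (end stop). It goes straight down, resists with about 3 N, and stays where it is left.
- rocker_raised_end (a point): Point on the upper face of the main rocker's half that stands up at the start, on its centre line, 17 mm from the pivot (the half is 20 mm long and 26 mm wide). It moves with the rocker.
- main_rocker (a joint): Angle of the main rocker, rad: about 0 off, 0.35 fully on (end stop); stays where left. About 3 N at the raised end. Off, its far half (extractor +x) slopes up from the pivot, its end 17 mm above the extractor's top, and the near half lies level; on, the far half lies level, 10 mm above the top, and the near half slopes up.
- start_top (a point): Centre of the flat top of the start button, a plain round cap of 24 mm diameter in a steel bezel of 31 mm diameter; the top stands 9 mm above the bezel and 16 mm above the extractor's top. It moves with the button.
- start_button (a joint): How far the start button is pressed, in m: 0 out, 0.006 fully in (end stop). Straight down on a spring: 1.4 N to move, 4 N at full travel; springs back when let go.
- stop_top (a point): Centre of the top of the stop button, a mushroom head of 40 mm diameter, 35 mm above the extractor's top: the widest and tallest control. Leave alone.
- stop_button (a joint): How far the stop button is pressed, in m: 0 out, 0.006 fully in; springs back. Not to be pressed.
- deck_chisel: Loose stone chisel, 178 mm long, 12 mm thick square steel bar, blade 18 mm wide, lying along the extractor's y on the rear half of its top. Origin: underside, middle of the bar; x points to the blade.
- whetstone: Loose whetstone in a wooden holder, 110 x 46 x 24 mm, lying on the rear half of the extractor's top. Origin: centre of the underside.
- mallet: Loose round wooden carver's mallet standing on its head on the bench beside the extractor's -y side, 80 mm across, 187 mm tall. Origin: centre of the underside.
- stone_block: Fixed pale stone block 260 x 160 x 100 mm, on the bench beyond the inlet funnel. Origin: centre of the underside.
- block_chisel: Loose stone chisel, 198 mm long, 12 mm thick, lying on the stone block. Origin: underside, middle of the bar; x points to the blade.
- rocker_module: Plate of the main rocker, 64 mm square; origin at its underside's centre, on the extractor's top, axes as the extractor's. The rocker, 40 mm (x) by 26 mm (y), pivots about y over the plate's centre, in a frame 50 x 38 mm whose rim is 6 mm above the extractor's top. Fingers that reach past the pivot also bear on the other half and block it.

How it is judged:
By the outcome, as a careful person would: the job done as asked, in the order asked, and still so for the second after the job is handed in, with the robot touching nothing.
It also fails if it takes over 42 s, if anything falls off the work surface, if the arm or the gripper's body presses on something with over 40 N, if the wrist force passes 120 N, or if a joint passes its speed limit or range.

## Working session

There is one attempt and no reset: what is moved stays moved. The work goes in short steps, Python scripts to look and compute and a tool call to move; the robot and the scene stay as the last step left them, time stands still between calls to the robot, and variables do not carry over. Pictures are saved under pics/ and viewed, at most 10 in all, crops included, and the job is handed in when it is done.

Besides the shell and the picture viewer there is one more tool, called after "Call:" as name(argument=value, ...) on one line, values as JSON. step_arm: Moves the arm, as the interface text tells. Its arguments: {"type":"object","properties":{"commands":{"type":"array","items":{"type":"number"}},"squeeze":{"type":"number"}},"required":["commands"]}

```bash
mkdir -p pics
python3 - <<'E'
from workcell import *
import cv2
for n in("top","side"):
    cv2.imwrite(f"pics/{n}0.png",camera(n)[:,:,::-1]); p=camera_params(n); print(n,p["mtx"],p["extrinsics"])
print(camera_params("wrist")); print(get_obs())
E
```

```text
top [[440.06860515   0.         321.71835181]
 [  0.         440.06860515 199.99893114]
 [  0.           0.           1.        ]] [[-0.00690482 -0.99971123 -0.02301697  0.08164406]
 [-0.98033778  0.01130673 -0.19700251  0.55370918]
 [ 0.19720587  0.02120414 -0.98013276  1.42359642]
 [ 0.          0.          0.          1.        ]]
side [[438.31788518   0.         320.55416349]
 [  0.         438.31788518 202.60436459]
 [  0.           0.           1.        ]] [[-0.715632   -0.69816166  0.02100323  0.43561559]
 [-0.49599298  0.48677253 -0.71905734  0.3422267 ]
 [ 0.49179447 -0.5249979  -0.69463329  1.26129597]
 [ 0.          0.          0.          1.        ]]
{'mtx': array([[280.00817104,   0.        , 320.73967855],
       [  0.        , 280.00817104, 199.21243487],
       [  0.        ,   0.        ,   1.        ]]), 'tool_from_camera': array([[ 1.04091405e-03, -9.65344090e-01, -2.60978360e-01,
         6.52834285e-02],
       [ 9.99998804e-01,  1.30334344e-03, -8.32490791e-04,
         3.28225863e-04],
       [ 1.14378450e-03, -2.60977182e-01,  9.65344292e-01,
        -1.43869916e-01],
       [ 0.00000000e+00,  0.00000000e+00,  0.00000000e+00,
         1.00000000e+00]])}
{'clock': 0.1, 'joint_pos': array([ 1.23538383,  0.33282098, -0.06469995,  1.46085153,  0.02156897,
        1.34991384, -0.08850121]), 'joint_velocities': array([-0.0003536 , -0.00301121,  0.00120908, -0.003009  , -0.00022135,
        0.00017764, -0.0001496 ]), 'tau': array([ 2.70166944e-03, -6.26743627e+01,  5.05028700e-02, -3.92430639e+01,
        1.66093628e-02,  6.96124174e-03,  3.89290119e-05]), 'position': array([ 0.19223693, -0.59434446,  0.23059058]), 'ee_rot': array([ 9.87792391e-01,  1.55774742e-01, -1.15403378e-04, -6.39637587e-04]), 'ft_force': array([ 0.64442184, -0.3463242 , -0.04380172]), 'torque': array([-0.01139535,  0.01621261, -0.00056044]), 'grasp_force': 0.0, 'grip_width': 1.0020431130315577}
```

View pics/top0.png

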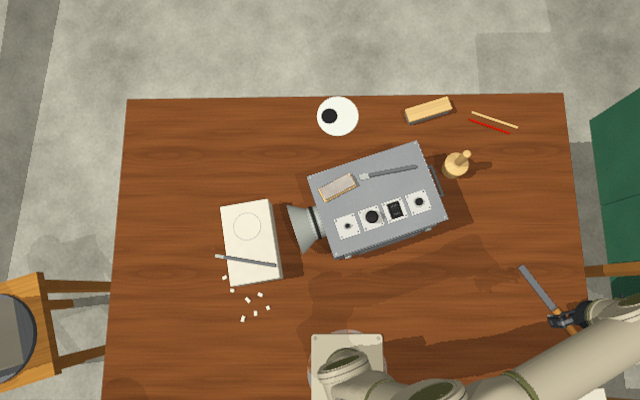

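View pics/side0.png

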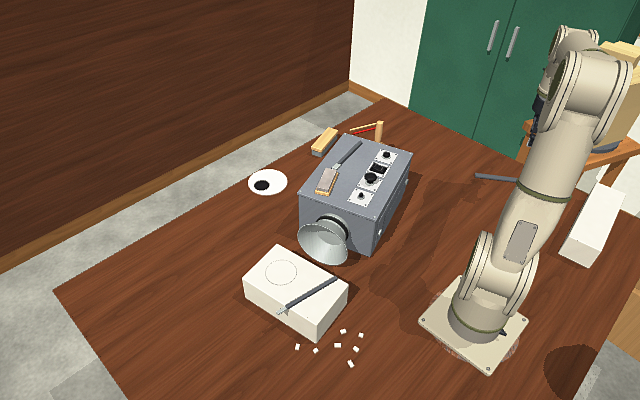

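The top view shows plates at about (347,226), (372,216), (396,210) and (419,202). They look like reset, stop (mushroom), rocker and start, going from +y to -y. I'll measure the plates and zoom in.

```bash
cat > h.py <<'E'
import numpy as np, cv2
from workcell import *
from scipy.spatial.transform import Rotation as R
def ray(name,uv,z,obs=None):
    p=camera_params(name); d=np.linalg.inv(p["mtx"])@[uv[0],uv[1],1]
    if name=="wrist":
        T=np.eye(4);T[:3,:3]=R.from_quat(obs["ee_rot"]).as_matrix();T[:3,3]=obs["position"]; M=T@p["tool_from_camera"]
    else: M=np.linalg.inv(p["extrinsics"])
    d=M[:3,:3]@d; o=M[:3,3]; return o+d*(z-o[2])/d[2]
E
python3 - <<'E'
from h import *
im=cv2.imread("pics/top0.png")
m=(im.min(2)>170).astype(np.uint8); m[:, :325]=0;m[:,440:]=0;m[:185]=0;m[245:]=0
c,_=cv2.findContours(m,cv2.RETR_EXTERNAL,2)
P=[]
for k in c:
    if cv2.contourArea(k)>100:
        r=cv2.minAreaRect(k); P.append(ray("top",r[0],.193)); print(r,P[-1])
P=np.array(P);P=P[P[:,1].argsort()];d=P[-1]-P[0];print(np.linalg.norm(d)/3,np.degrees(np.arctan2(-d[0],d[1])))
cv2.imwrite("pics/top0c.png",cv2.resize(im[180:250,320:445],None,fx=6,fy=6,interpolation=2))
E
```

```text
((347.0999755859375, 225.80001831054688), (21.819711685180664, 21.819711685180664), 71.56504821777344) [ 0.44691165 -0.00216295  0.193     ]
((370.8999938964844, 217.70004272460938), (21.50348472595215, 22.135942459106445), 71.56505584716797) [ 0.47078076 -0.07422899  0.193     ]
((394.5500183105469, 209.6500244140625), (21.819713592529297, 22.135942459106445), 71.56504821777344) [ 0.49461673 -0.14618499  0.193     ]
((418.21234130859375, 201.73287963867188), (21.886693954467773, 21.652612686157227), 69.44395446777344) [ 0.51815701 -0.21850306  0.193     ]
0.0759231681018159 18.227802590045474
```

View pics/top0c.png

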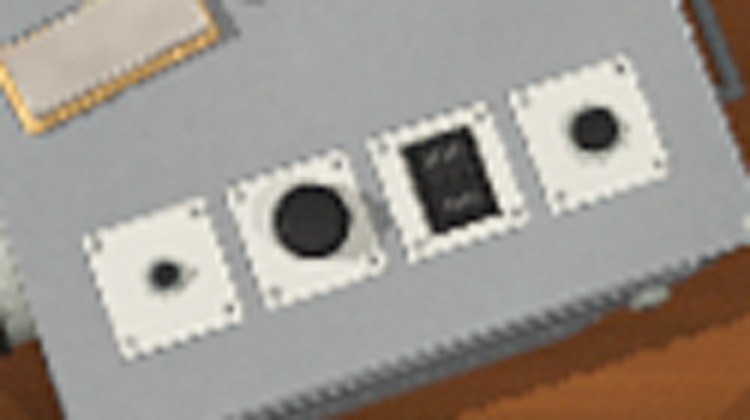

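The order is confirmed from +y: reset, stop, rocker, start, with yaw about 18°, which the tool already matches. I'll move above the row with the fingers shut.

Call:
step_arm(commands=[0, 0.03, 0.05, 0.1, 0, 0, 0, 0, 0.1, 0.15, 0.167, 0, 0, 0, 0, 0.48, 0.82, 0.167, 0, 0, 0, 0, 0.48, 0.82, 0.167, 0, 0, 0, 0, 0.48, 0.82, 0.167, 0, 0, 0, 0, 0.48, 0.82, 0.167, 0, 0, 0, 0, 0.48, 0.82, 0.167, 0, 0, 0, 0, 0.48, 0.82, 0.167, 0, 0, 0, 0, 0.48, 0.82, 0.167, 0, 0, 0, 0, 0.48, 0.82, 0.167, 0, 0, 0])

```text
clock: 1.35
position: [0.481, -0.1, 0.3316]
ee_rot: [0.988, 0.157, 0.0, 0.0]
ft_force: [-0.1, -1.0, 1.2]
grip_width: -0.0
grasp_force: 0.0
```

Call:
step_arm(commands=[0, 0, 0, 0, 0, 0, 0, 0, 0, 0, 0, 0, 0, 0, 0, 0, 0, 0, 0, 0, 0, 0, 0, 0, 0, 0, 0, 0, 0, 0, 0, 0, 0, 0, 0, 0, 0, 0, 0, 0, 0, 0, 0, 0, 0, 0, 0, 0, 0, 0, 0, 0, 0, 0, 0, 0, 0, 0, 0, 0, 0, 0, 0, 0, 0, 0, 0, 0, 0, 0])

```text
clock: 2.6
position: [0.4804, -0.1027, 0.3315]
ee_rot: [0.988, 0.156, 0.0, 0.0]
ft_force: [-0.1, 0.2, 0.1]
grip_width: 0.004
grasp_force: 0.0
```

Run:
```python
from h import *
o=get_obs(); im=camera("wrist")[:,:,::-1]; cv2.imwrite("pics/w1.png",im); np.save("w1.npy",np.r_[o["position"],o["ee_rot"]]); print(o["clock"],o["position"],o["ee_rot"],o["ft_force"])
def proj(X):
    p=camera_params("wrist");T=np.eye(4);T[:3,:3]=R.from_quat(o["ee_rot"]).as_matrix();T[:3,3]=o["position"]
    c=np.linalg.inv(T@p["tool_from_camera"])@np.r_[X,1]; u=p["mtx"]@c[:3]; return u[:2]/u[2]
for X in([.447,-.002,.209],[.471,-.074,.225],[.4946,-.1462,.2],[.518,-.2185,.206]):print(proj(X))
```

```text
2.6 [ 0.48036515 -0.10266647  0.33154027] [9.87789399e-01 1.55795062e-01 3.04763478e-05 4.07672480e-05] [-0.07285966  0.24913118  0.11010082]
[212.45433261 193.19393547]
[287.98280252 196.74680814]
[365.99073596 190.37234678]
[443.76313035 191.85567024]
```

View pics/w1.png

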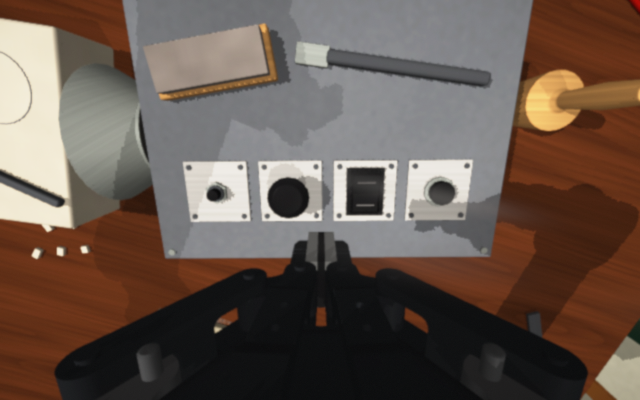

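The wrist view agrees with the estimate: pin at (213,195), mushroom at (288,197), rocker at (366,191), start at (441,192). I'll go above the pin first.

Call:
step_arm(commands=[0, -0.0556, 0.168, 0, 0, 0, 0, 0, -0.0556, 0.168, 0, 0, 0, 0, 0, -0.0556, 0.168, 0, 0, 0, 0, 0, -0.0556, 0.168, -0.08, 0, 0, 0, 0, -0.0556, 0.168, -0.15, 0, 0, 0, 0, -0.0556, 0.168, -0.18, 0, 0, 0, 0, -0.0556, 0.168, -0.187, 0, 0, 0, 0, -0.0556, 0.168, -0.187, 0, 0, 0, 0, -0.0556, 0.168, -0.187, 0, 0, 0, 0, -0.0556, 0.168, -0.187, 0, 0, 0])

```text
clock: 3.9
position: [0.4474, -0.002, 0.22]
ee_rot: [0.988, 0.156, 0.001, 0.0]
ft_force: [0.8, -0.2, -0.1]
grip_width: 0.0
grasp_force: 0.0
```

Run:
```python
from h import *
o=get_obs(); im=camera("wrist")[:,:,::-1]; print(o["clock"],o["position"])
cv2.imwrite("pics/w2.png",im)
```

```text
3.9 [ 0.44735459 -0.00197525  0.21996733]
```

View pics/w2.png

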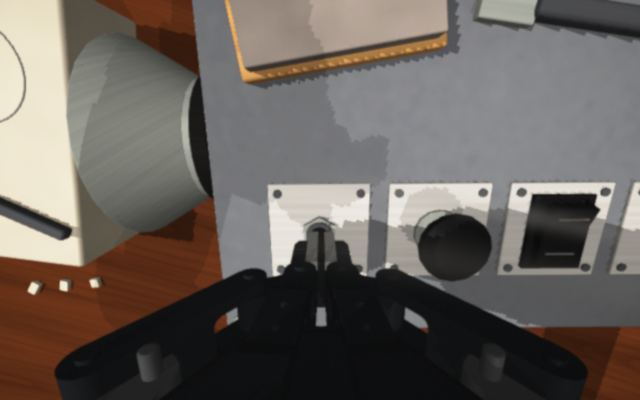

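The fingers cover the nut on the reset plate and the mushroom is clear of them. Pressing now.

Call:
step_arm(commands=[0, 0, 0, -0.01, 0, 0, 0, 0, 0, 0, -0.018, 0, 0, 0, 0, 0, 0, -0.021, 0, 0, 0, 0, 0, 0, -0.024, 0, 0, 0, 0, 0, 0, -0.026, 0, 0, 0, 0, 0, 0, -0.028, 0, 0, 0, 0, 0, 0, -0.0285, 0, 0, 0, 0, 0, 0, -0.0285, 0, 0, 0, 0, 0, 0, -0.0285, 0, 0, 0, 0, 0, 0, -0.0285, 0, 0, 0])

```text
clock: 5.2
position: [0.447, -0.0019, 0.203]
ee_rot: [0.988, 0.156, 0.0, 0.0]
ft_force: [-5.2, 0.1, 10.6]
grip_width: 0.003
grasp_force: 5.7
```

Call:
step_arm(commands=[0, 0, 0, -0.001, 0, 0, 0, 0, 0, 0, -0.002, 0, 0, 0, 0, 0, 0, -0.002, 0, 0, 0, 0, 0, 0, -0.002, 0, 0, 0, 0, 0, 0, -0.002, 0, 0, 0, 0, 0, 0, -0.002, 0, 0, 0, 0, 0, 0, -0.002, 0, 0, 0, 0, 0, 0, -0.002, 0, 0, 0, 0, 0, 0, -0.002, 0, 0, 0, 0, 0, 0, -0.002, 0, 0, 0])

```text
clock: 6.45
position: [0.4471, -0.0019, 0.2028]
ee_rot: [0.988, 0.156, 0.0, 0.001]
ft_force: [-10.6, 0.0, 22.7]
grip_width: 0.003
grasp_force: 11.5
```

Force rose steeply at z 0.203, so the pin is at its end stop. I'll retract and go over the rocker's far half.

Call:
step_arm(commands=[0, 0, 0, 0.03, 0, 0, 0, 0, 0, 0, 0.12, 0, 0, 0, 0, 0, 0, 0.12, 0, 0, 0, 0, 0.05, -0.1, 0.12, 0, 0, 0, 0, 0.109, -0.231, 0.12, 0, 0, 0, 0, 0.109, -0.231, 0.12, 0, 0, 0, 0, 0.109, -0.231, 0.12, 0, 0, 0, 0, 0.109, -0.231, 0.06, 0, 0, 0, 0, 0.109, -0.231, 0.035, 0, 0, 0, 0, 0.109, -0.231, 0.035, 0, 0, 0])

```text
clock: 7.7
position: [0.5117, -0.1397, 0.2213]
ee_rot: [0.988, 0.156, -0.001, -0.0]
ft_force: [-0.3, -0.3, -0.5]
grip_width: 0.003
grasp_force: 0.0
```

Run:
```python
from h import *
o=get_obs(); im=camera("wrist")[:,:,::-1]; print(o["clock"],o["position"])
a=im[100:340,60:580]; b=camera("side")[140:210,340:420,::-1]
cv2.imwrite("pics/w3.png",np.vstack([cv2.resize(a,(700,323)),cv2.resize(b,(314,275),interpolation=2).repeat(1,0) if 0 else np.pad(cv2.resize(b,(314,275),interpolation=2),((0,0),(0,386),(0,0)))]))
```

```text
7.7 [ 0.51173389 -0.13970738  0.22128348]
```

View pics/w3.png

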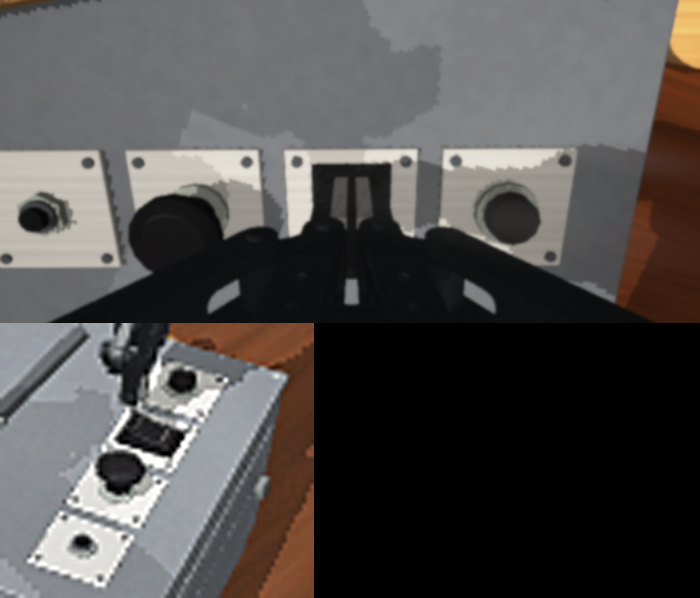

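Fingers sit over the rocker's far half, clear of the mushroom, and the reset pin is visibly lower. Pressing the rocker.

Call:
step_arm(commands=[0, 0, 0, -0.01, 0, 0, 0, 0, 0, 0, -0.018, 0, 0, 0, 0, 0, 0, -0.023, 0, 0, 0, 0, 0, 0, -0.027, 0, 0, 0, 0, 0, 0, -0.031, 0, 0, 0, 0, 0, 0, -0.034, 0, 0, 0, 0, 0, 0, -0.0355, 0, 0, 0, 0, 0, 0, -0.0355, 0, 0, 0, 0, 0, 0, -0.0355, 0, 0, 0, 0, 0, 0, -0.0355, 0, 0, 0])

```text
clock: 9.05
position: [0.5123, -0.1405, 0.2007]
ee_rot: [0.988, 0.156, -0.0, 0.0]
ft_force: [1.3, 0.9, 2.3]
grip_width: 0.004
grasp_force: 1.0
```

Call:
step_arm(commands=[0, 0, 0, -0.001, 0, 0, 0, 0, 0, 0, -0.002, 0, 0, 0, 0, 0, 0, -0.003, 0, 0, 0, 0, 0, 0, -0.003, 0, 0, 0, 0, 0, 0, -0.003, 0, 0, 0, 0, 0, 0, -0.003, 0, 0, 0, 0, 0, 0, -0.003, 0, 0, 0, 0, 0, 0, -0.003, 0, 0, 0, 0, 0, 0, -0.003, 0, 0, 0, 0, 0, 0, -0.003, 0, 0, 0])

```text
clock: 10.3
position: [0.5125, -0.1406, 0.1999]
ee_rot: [0.988, 0.156, 0.0, 0.0]
ft_force: [-2.9, 1.1, 11.1]
grip_width: -0.0
grasp_force: 5.7
```

Call:
step_arm(commands=[0, 0, 0, -0.002, 0, 0, 0, 0, 0, 0, -0.002, 0, 0, 0, 0, 0, 0, -0.002, 0, 0, 0, 0, 0, 0, 0.03, 0, 0, 0, 0, 0, 0, 0.12, 0, 0, 0, 0, 0, 0, 0.12, 0, 0, 0, 0, 0.009, -0.128, 0.12, 0, 0, 0, 0, 0.009, -0.128, 0.12, 0, 0, 0, 0, 0.009, -0.128, 0.12, 0, 0, 0, 0, 0.009, -0.128, 0.12, 0, 0, 0])

```text
clock: 11.55
position: [0.5178, -0.2157, 0.2705]
ee_rot: [0.988, 0.157, -0.0, -0.0]
ft_force: [-0.7, 0.4, 0.9]
grip_width: -0.004
grasp_force: 0.0
```

Run:
```python
from h import *
o=get_obs(); im=camera("wrist")[:,:,::-1]; print(o["clock"],o["position"])
a=im[120:300,120:400]; b=camera("side")[140:210,340:420,::-1]
cv2.imwrite("pics/w4.png",np.vstack([cv2.resize(a,(560,360),interpolation=2),np.pad(cv2.resize(b,(240,210),interpolation=2),((0,0),(0,320),(0,0)))]))
g=im.max(2)
X=ray("wrist",(321,200),.206,o);print(X)
def proj(X):
    p=camera_params("wrist");T=np.eye(4);T[:3,:3]=R.from_quat(o["ee_rot"]).as_matrix();T[:3,3]=o["position"]
    c=np.linalg.inv(T@p["tool_from_camera"])@np.r_[X,1]; u=p["mtx"]@c[:3]; return u[:2]/u[2]
print(proj([.518,-.2175,.206]))
```

```text
11.55 [ 0.51781882 -0.21568859  0.2705405 ]
[ 0.52579657 -0.21340207  0.206     ]
[322.89054898 210.74299682]
```

View pics/w4.png

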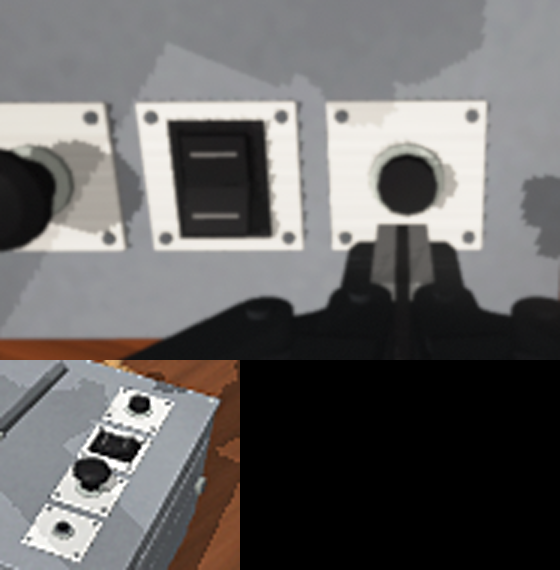

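The rocker has flipped, with its near half now raised. The start cap is at pixel (323,211) against (323,211) predicted, so I'll press start.

Call:
step_arm(commands=[0, 0, 0, -0.06, 0, 0, 0, 0, 0, 0, -0.09, 0, 0, 0, 0, 0, 0, -0.1, 0, 0, 0, 0, 0, 0, -0.106, 0, 0, 0, 0, 0, 0, -0.11, 0, 0, 0, 0, 0, 0, -0.114, 0, 0, 0, 0, 0, 0, -0.117, 0, 0, 0, 0, 0, 0, -0.119, 0, 0, 0, 0, 0, 0, -0.119, 0, 0, 0, 0, 0, 0, -0.119, 0, 0, 0])

```text
clock: 12.9
position: [0.5182, -0.2173, 0.2001]
ee_rot: [0.988, 0.156, 0.001, 0.0]
ft_force: [-0.6, 0.7, 4.8]
grip_width: 0.001
grasp_force: 2.7
```

Call:
step_arm(commands=[0, 0, 0, -0.001, 0, 0, 0, 0, 0, 0, -0.002, 0, 0, 0, 0, 0, 0, -0.002, 0, 0, 0, 0, 0, 0, -0.002, 0, 0, 0, 0, 0, 0, -0.002, 0, 0, 0, 0, 0, 0, -0.002, 0, 0, 0, 0, 0, 0, -0.002, 0, 0, 0, 0, 0, 0, -0.002, 0, 0, 0, 0, 0, 0, -0.002, 0, 0, 0, 0, 0, 0, -0.002, 0, 0, 0])

```text
clock: 14.15
position: [0.5183, -0.2173, 0.2]
ee_rot: [0.988, 0.156, 0.001, 0.001]
ft_force: [-4.6, 1.9, 14.3]
grip_width: 0.002
grasp_force: 6.8
```

The start button is at its end stop: z 0.200, with force rising to 14 N. Retracting and checking.

Call:
step_arm(commands=[0, 0, 0, 0.03, 0, 0, 0, 0, 0, 0, 0.1, 0, 0, 0, 0, 0, 0, 0.2, 0, 0, 0, 0, -0.03, 0.1, 0.22, 0, 0, 0, 0, -0.06, 0.19, 0.22, 0, 0, 0, 0, -0.06, 0.19, 0.22, 0, 0, 0, 0, -0.06, 0.19, 0.22, 0, 0, 0, 0, -0.06, 0.19, 0.22, 0, 0, 0, 0, -0.06, 0.19, 0.22, 0, 0, 0, 0, -0.06, 0.19, 0.22, 0, 0, 0])

```text
clock: 15.4
position: [0.4818, -0.1037, 0.3301]
ee_rot: [0.988, 0.155, -0.0, -0.0]
ft_force: [-0.8, -0.2, 0.6]
grip_width: 0.005
grasp_force: 0.0
```

Run:
```python
from h import *
o=get_obs(); im=camera("wrist")[:,:,::-1]; print(o["clock"],o["position"],o["ft_force"])
cv2.imwrite("pics/w5.png",cv2.resize(im[140:240,170:490],(800,250),interpolation=2))
```

```text
15.4 [ 0.48183827 -0.10372855  0.33011294] [-0.77816954 -0.17790922  0.6415924 ]
```

View pics/w5.png

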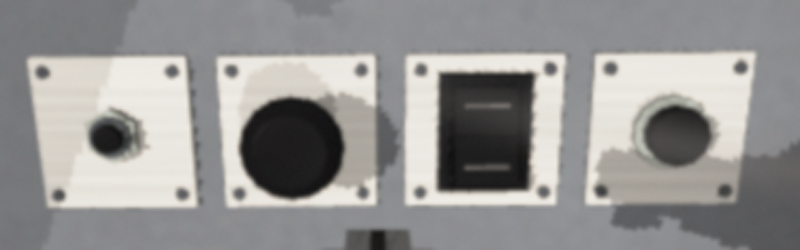

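The pin (108,137) is in, the rocker (487,132) is on, the start cap (677,135) has sprung back out, and the mushroom (292,147) is untouched.

```bash
python3 -c "
from workcell import *
print(hand_in())"
```

```text
the job is handed in; nothing more can be done
None
```

The job is handed in at about 15 s of the 42 s allowed: reset pin pushed in, main rocker switched on, and start button pressed and sprung back, in that order, with the stop button, tools and whetstone left alone.

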